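# Flip the lip-balm pots shut along the row

## Task

One of the two pink racks has just been filled with dark balm: run your fingertips along its row of pots, starting at the yellow end, and fold its four lids fully shut one after the other. Use only a light touch: do not hold, lift, shift or press hard on the racks, leave the lids of the empty rack standing open, and leave everything else where it is.

Things in the scene. Friction and masses are not known exactly. Their poses are not given: they have to be found in the camera images.
- filled_rack: pink rack whose four pots are FILLED with dark brown balm: loose plastic bar, 0.5 kg, 50 x 220 x 22 mm high, on the baking sheet (sheet floor 4 mm above the table). Origin: centre of its underside; z up, x across, y along the row. Its -y end is yellow (a 10 mm wide band). Pots (30 mm mouths) on the centre line at y = -75, -25, 25, 75 mm, each with a green flip lid
- empty_rack: the other pink rack, same sizes and axes, with four EMPTY pink pots whose lids also stand open and must stay so. Which rack is nearer the robot varies
- first_lid (a point): where the middle of the top face of the filled rack's lid 1 (next to the yellow end) lies when shut: rack x 0, y -74 mm, 25.5 mm above its underside. Lids: round, 36 mm across, 3 mm thick. Each hinge axis runs along the rack's x, on the yellow-end side of its pot, 18 mm from the pot's centre, 24 mm above the underside; the lid reaches 37 mm from it
- last_lid (a point): the same point for lid 4, at the end away from the yellow (y +76 mm). Open lids stand upright or lean a little over towards the yellow end (top edge up to 62 mm above the rack's underside), so a finger moving along the row away from the yellow end folds them shut. Hinges are lightly stiff (0.1 to 0.2 N at the lid's edge): a lid stays where it is left
- lid1 (a joint): angle of lid 1 of the filled rack, counted from the yellow end; 0 = flat shut, 1.57 = upright, 2.0 = leaning back to its stop (rad)
- lid2 (a joint): angle of lid 2 of the filled rack, counted from the yellow end; 0 = flat shut, 1.57 = upright, 2.0 = leaning back to its stop (rad)
- lid3 (a joint): angle of lid 3 of the filled rack, counted from the yellow end; 0 = flat shut, 1.57 = upright, 2.0 = leaning back to its stop (rad)
- lid4 (a joint): angle of lid 4 of the filled rack, counted from the yellow end; 0 = flat shut, 1.57 = upright, 2.0 = leaning back to its stop (rad)
- spare1 (a joint): angle of lid 1 of the empty rack, counted from the yellow end; same meaning
- spare2 (a joint): angle of lid 2 of the empty rack, counted from the yellow end; same meaning
- spare3 (a joint): angle of lid 3 of the empty rack, counted from the yellow end; same meaning
- spare4 (a joint): angle of lid 4 of the empty rack, counted from the yellow end; same meaning
- tube_a: bystander: black lip-balm tube, 18 mm across, 67 mm high, standing on the left part of the baking sheet; origin under its foot
- tube_b: bystander: the same tube with a white cap, on the right part of the sheet
- tin: bystander: small steel pot, 18 mm across, 18 mm high, standing between the two racks; origin under its foot
- can: bystander: empty open steel can, 74 mm across, 105 mm high, on the blue table left of the sheet; origin under its foot
- wax_jar: bystander: amber jar with white cap, 70 mm across, 80 mm high, right of the sheet; origin under its foot
- spatula: bystander: spatula lying right of the sheet, about along x
- mug: bystander: blue mug, 80 mm across, 90 mm high, left of the sheet; origin under its foot
Not all that is in view belongs to the job. Leave any red look-alike of the filled_rack alone.

How it is judged:
On the way, in this order (a step that is already met when the one before it is completed fails the run):
1. lid 1 from the yellow end on the filled rack is folded shut (value of joint lid1 below 0.12 rad), for 0.05 s.
2. lid 2 from the yellow end on the filled rack is folded shut (value of joint lid2 below 0.12 rad), for 0.05 s.
3. lid 3 from the yellow end on the filled rack is folded shut (value of joint lid3 below 0.12 rad), for 0.05 s.
4. lid 4 from the yellow end on the filled rack is folded shut (value of joint lid4 below 0.12 rad), for 0.05 s.
At the end, for the whole second after the job is handed in: All four lids of the filled rack are shut (under 0.12 rad, 4.5 mm at the edge), having been shut in order from the yellow end; all four lids of the empty rack still stand (over 1.2 rad); both racks stand flat, at rest, within 30 mm of where they began; every bystander is within 25 mm of its start (value of joint each of lid1, lid2, lid3, lid4 below 0.12 rad and not (value of joint spare1 below 1.2 rad) and not (value of joint spare2 below 1.2 rad) and not (value of joint spare3 below 1.2 rad) and not (value of joint spare4 below 1.2 rad) and distance of each of filled_rack, empty_rack from where it was at the start of the episode below 0.03 m and angle between each of filled_rack, empty_rack's own z axis and vertical below 0.05 rad and linear speed of each of filled_rack, empty_rack below 0.02 m/s and distance of each of tube_a, tube_b, tin, can, wax_jar, spatula, mug from where it was at the start of the episode below 0.025 m); the robot touches nothing.
It fails at once if a lid of the empty rack is folded down (value of joint any of spare1, spare2, spare3, spare4 below 1.2 rad).
It fails at once if a rack is lifted off the sheet (height (world z) of any of filled_rack, empty_rack above 0.016 m).
It fails at once if a rack is shifted by more than 30 mm (distance of any of filled_rack, empty_rack from where it was at the start of the episode above 0.03 m).
It fails at once if a rack or its lids are pressed with more than 20 N (contact force between the fingers and filled_rack above 20 N or contact force between the fingers and empty_rack above 20 N).
It fails at once if a bystander is moved or knocked over (distance of any of tube_a, tube_b, tin, can, wax_jar, spatula, mug from where it was at the start of the episode above 0.025 m or angle between any of tube_a, tube_b, tin, can, wax_jar, mug's own z axis and vertical above 0.4 rad).
It also fails if it takes over 42 s, if anything falls off the work surface, if the arm or the gripper's body presses on something with over 40 N, if the wrist force passes 120 N, or if a joint passes its speed limit or range.

## Robot

A 6-joint arm with a two-finger parallel gripper is mounted at the origin on the work surface. World frame = base frame: x ahead of the robot, y to its left, z up, the work surface at z = 0. Lengths are in m, angles in rad, forces in N, time in s.
With the tool pointing down it reaches from about 0.3 to 0.85 m from the base axis. Payload 5.4 kg.
Tool frame: the origin (TCP) lies on the centre line of the jaws, within the pads' length; the fingertips stand 22 mm ahead of it and the grasp point (between the pads) lies 3 mm ahead of it; z points along the fingers, y is the line along which they close (so a half turn about z gives the same grasp; the last joint's range is limited). The gripper opens to 85 mm and grips with 20 to 120 N. Pads are 22 mm wide; open, the fingers measure 114 mm over their backs; the gripper's body (76 mm by 85 mm) begins 54 mm behind the grasp point. The pads swing forward as they close: fully open they stand 13 mm farther back than shut.
Start: joints at [0.93, 0.158, 1.597, -0, 1.386, -0.21], TCP at [0.24, 0.522, 0.228] pointing down, gripper open.
Joint ranges: [-2.91, 2.91], [-0.94, 2.29], [0.18, 2.7], [-1.29, 4.43], [0.17, 2.64], [-3, 3]. Speed limits (rad/s): [2.57, 2.57, 3.14, 3.14, 3.14, 3.14].

## Interface

Orientations are given as a unit quaternion [w, x, y, z].
In Python, from station import env gives the robot as it stands. The module is installed in compiled form; this text tells all that it offers.
- The arm moves only by the tool drive_tool, never from a script. Its argument "plan" is a list that holds one entry, the list of rows, each a list of 7 numbers: the shift along the tool's x, y, z in mm, then the turn, a rotation vector about the tool's x, y, z in rad, then the opening, from 0 (shut) to 1 (fully open). A call has 1 to 12 rows; each row shifts and turns the commanded pose from where the row before left it, along the tool's axes as they then stand; what a row does not reach is not made up. A row lasts 1/12 s, in which the tool goes at most 41.7 mm and 7.16 degrees, less where a joint would pass 70% of its speed; a pose out of reach is approached as far as the arm can. A call with a gripper value outside its range is refused whole. The fingers move at their own pace and stop on an object; the grip force is fixed at half the most. Time passes only in rows, so rows that do not move let the fingers close. It gives the time, the measured TCP pose, the force, the opening and the grip force at its end, in the units of the state.
- env.get_state(): the state, without advancing time (a new reading comes with each control period).
- env.capture(name): name is "scene" or "side" or "wrist"; returns the picture (420x560x3 uint8, blue, green, red); there is no depth.
- env.camera_params(name): a dict with "K" (3x3 intrinsics, pixels), "k1" (the pictures are not rectified: a ray, as slopes to the right and down, at radius r is drawn at 1 + k1 r^2 times it, then the intrinsics apply), "view" (4x4, takes a point from world to camera coordinates); the wrist camera has in their place "mount" (4x4, takes a point from camera to tool coordinates, whose origin is the TCP and whose axes are the flange's). Camera axes: x right, y up, looking along -z (the intrinsics and any distortion apply to the point x, -y, -z); pixel columns grow to the right and rows downward; lengths in m; the calibration is good to about 2 mm. A picture is of the moment at which its call begins: read the wrist's pose just before it. camera_params takes no time and is no camera call.
- env.finish_job(): hands the job in; it is judged then, once.
The state is a dict: "time": time; "qpos": joint angles; "joint_vel": joint speeds; "joint_torque": joint torques, N m; "tcp_pos": TCP position; "ee_rot": TCP orientation; "ft_force": force on the tool from outside, world axes, zero at the start; "ft_torque": the same for the moment, N m; "gripper_width": finger opening in m; "gripper_force": force on a finger pad.
Only numpy, scipy, OpenCV 4.12 (cv2) and the standard library are available. Lean on these libraries where they do the work, as an engineer would, in place of code of your own. Each camera call takes 0.05 s, during which the arm holds its last target. There are 200 camera calls.

## Working session

There is one attempt and no reset: what is moved stays moved. The work goes in short steps, Python scripts to look and compute and a tool call to move; the robot and the scene stay as the last step left them, time stands still between calls to the robot, and variables do not carry over. Pictures are saved under pics/ and viewed, at most 10 in all, crops included, and the job is handed in when it is done.

Besides the shell and the picture viewer there is one more tool, called by a JSON object that holds its "name" and its "arguments", one argument or row to a line. drive_tool: Moves the arm, as the interface text tells. Its arguments: {"type":"object","properties":{"plan":{"type":"array"}},"required":["plan"]}

```bash
mkdir -p pics
python3 - <<'E'
from station import env
import cv2
for n in("scene","side"):
    cv2.imwrite(f"pics/{n}0.png",env.capture(n)); p=env.camera_params(n); print(n,p)
print(env.camera_params("wrist")); s=env.get_state(); print(s["time"],s["tcp_pos"],s["ee_rot"],s["gripper_width"])
E
```

```text
scene {'K': array([[403.92288724,   0.        , 279.81748655],
       [  0.        , 403.92288724, 203.59204637],
       [  0.        ,   0.        ,   1.        ]]), 'k1': -0.08479675022619489, 'view': array([[ 0.79340438,  0.60860962,  0.01018944, -0.35006281],
       [-0.33068356,  0.41691555,  0.84665802,  0.10870058],
       [ 0.51103608, -0.67511166,  0.53203982, -1.23104662],
       [ 0.        ,  0.        ,  0.        ,  1.        ]])}
side {'K': array([[437.73224687,   0.        , 283.46243026],
       [  0.        , 437.73224687, 210.43578937],
       [  0.        ,   0.        ,   1.        ]]), 'k1': 0.04022191907436492, 'view': array([[ 0.8780758 , -0.47814538, -0.0189709 , -0.38855058],
       [ 0.35858276,  0.63122209,  0.68773329, -0.20092245],
       [-0.31686164, -0.61068459,  0.72571553, -1.06016335],
       [ 0.        ,  0.        ,  0.        ,  1.        ]])}
{'K': array([[348.43861454,   0.        , 280.50803497],
       [  0.        , 348.43861454, 211.93584209],
       [  0.        ,   0.        ,   1.        ]]), 'k1': -0.03964407035074865, 'mount': array([[ 8.21169033e-04,  9.49356129e-01,  3.14200997e-01,
         8.07357572e-02],
       [ 9.99999636e-01, -8.53020063e-04, -3.61199029e-05,
        -1.42861933e-03],
       [ 2.33729103e-04,  3.14200912e-01, -9.49356483e-01,
        -1.47231671e-01],
       [ 0.00000000e+00,  0.00000000e+00,  0.00000000e+00,
         1.00000000e+00]])}
0.1 [0.23978686 0.52200984 0.22670952] [-3.73157275e-04  2.13750616e-01  9.76887889e-01 -7.65600164e-04] 0.08571667755998796
```

View pics/scene0.png

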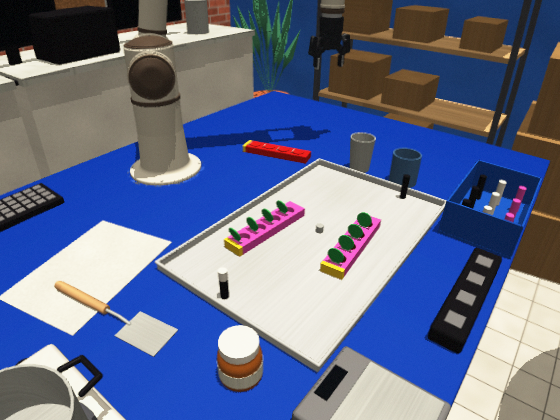

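View pics/side0.png

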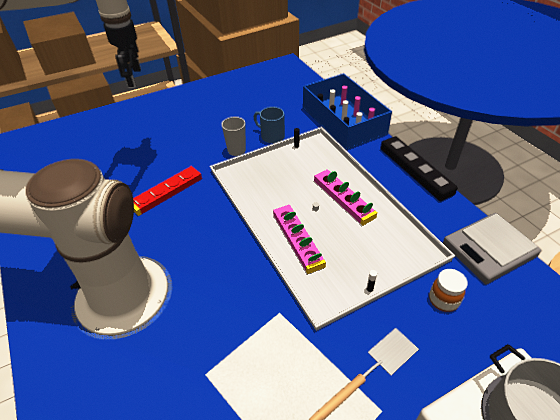

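The scene view shows two pink racks, near one at about (265,227) and far one at about (352,245), both with their yellow ends towards -y. I'll enlarge the racks in both views to find the filled one.

Run:
```python
import cv2,numpy as np
a=cv2.imread("pics/scene0.png")[190:290,215:395]; b=cv2.imread("pics/side0.png")[160:280,255:395]
cv2.imwrite("pics/c1.png",cv2.resize(a,None,fx=4.4,fy=4.4,interpolation=2)); cv2.imwrite("pics/c2.png",cv2.resize(b,None,fx=5,fy=5,interpolation=2))
```

```text
(no output)
```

View pics/c1.png

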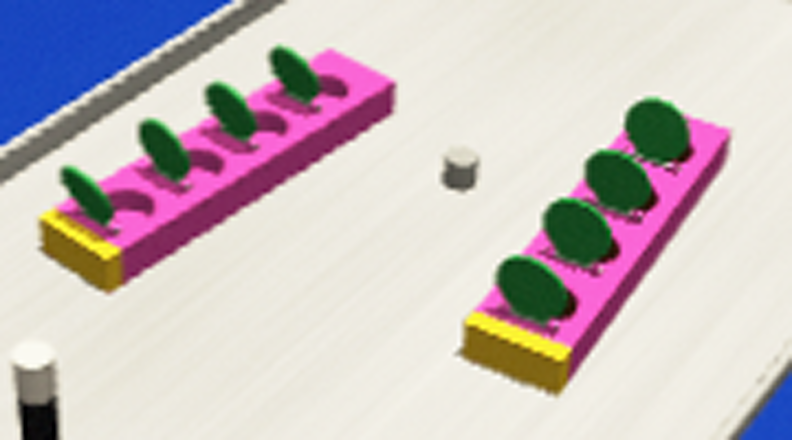

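View pics/c2.png

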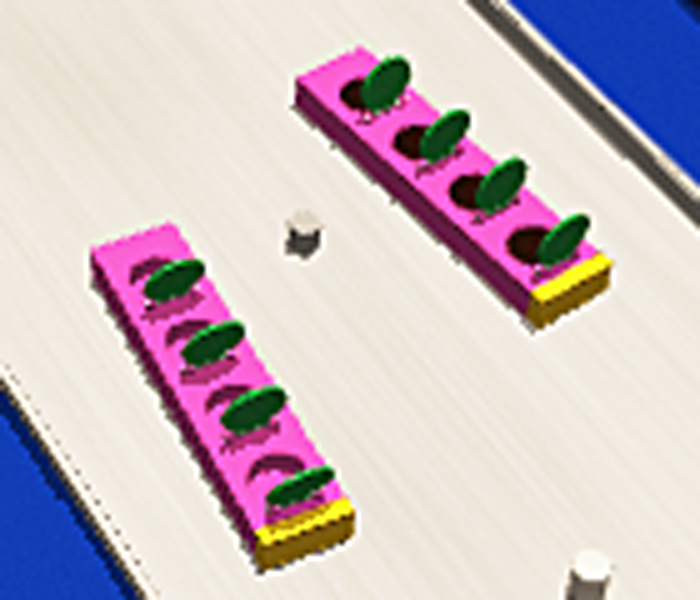

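The far rack has dark brown pots in the side view, so it is the filled one. The near rack's pots are pink and empty. Next I'll locate the top corners (z = 26 mm), reading their positions off the crops.

```bash
cat > h.py <<'E'
from station import env
import cv2,numpy as np
from scipy.spatial.transform import Rotation as R
def hit(px,p,V,z):
    K=p["K"]; a=(np.array(px,float)-[K[0,2],K[1,2]])/[K[0,0],K[1,1]]
    u=a.copy()
    for _ in range(20): u=a/(1+p["k1"]*(u@u))
    M=np.linalg.inv(V); d=M[:3,:3]@[u[0],-u[1],-1]; o=M[:3,3]
    return (o+d*(z-o[2])/d[2]).round(4)
def proj(X,p,V):
    c=V[:3,:3]@np.array(X)+V[:3,3]; u=np.array([c[0],-c[1]])/-c[2]; u=u*(1+p["k1"]*(u@u))
    return (u*[p["K"][0,0],p["K"][1,1]]+[p["K"][0,2],p["K"][1,2]]).round(1)
E
python3 - <<'E'
from h import *
S=env.camera_params("scene");D=env.camera_params("side")
f=lambda x,y,z=.026:hit((x/4.4+215,y/4.4+190),S,S["view"],z)
g=lambda x,y,z=.026:hit((x/5+255,y/5+160),D,D["view"],z)
print("far scene",f(468,316),f(571,351),f(731,130))
print("far side",g(611,256),g(530,297),g(297,77),g(362,47))
print("near scene",f(120,250),f(40,213),f(330,48),f(397,85))
print("near side",g(354,502),g(256,535),g(92,248),g(170,225))
print("tin",f(461,152,.022),g(304,218,.022))
print("tube_b",g(590,560,.071),f(35,350,.071))
print("tube_a",hit((297,129),D,D["view"],.071),hit((406,176),S,S["view"],.071))
E
```

```text
far scene [ 0.6273 -0.1028  0.026 ] [ 0.6777 -0.0946  0.026 ] [0.657  0.1161 0.026 ]
far side [ 0.68   -0.0996  0.026 ] [ 0.6241 -0.1027  0.026 ] [0.6075 0.1098 0.026 ] [0.6553 0.1133 0.026 ]
near scene [ 0.4667 -0.1662  0.026 ] [ 0.4151 -0.1689  0.026 ] [0.4361 0.0488 0.026 ] [0.4888 0.0404 0.026 ]
near side [ 0.4687 -0.1722  0.026 ] [ 0.4162 -0.1657  0.026 ] [0.4364 0.0457 0.026 ] [0.4824 0.0399 0.026 ]
tin [0.5495 0.0125 0.022 ] [0.5521 0.011  0.022 ]
tube_b [ 0.5247 -0.2802  0.071 ] [ 0.5234 -0.2795  0.071 ]
tube_a [0.6461 0.2816 0.071 ] [0.6439 0.2799 0.071 ]
```

Filled rack: centre about (0.642, 0.007), row direction about (-0.096, 0.995). Its length and width match the given sizes to within a few mm. I'll close the fingers, fly over at height and turn tool x along the row.

{"name": "drive_tool", "arguments": {
  "plan": [
    [[-34,-20,0,0,0,0,0],[-34,-20,0,0,0,0,0],[-34,-20,0,0,0,0,0],[-34,-20,0,0,0,0,0],[-34,-20,0,0,0,0,0],[-34,-20,0,0,0,0,0],[-34,-20,0,0,0,0,0],[-34,-20,0,0,0,0,0],[-34,-20,0,0,0,0,0],[-34,-20,0,0,0,0,0],[-34,-20,0,0,0,0,0],[-34,-20,0,0,0,0,0]]
  ]
}}

```text
time: 1.1
tcp_pos: [0.5111, 0.1321, 0.2272]
ee_rot: [-0.0, 0.214, 0.977, -0.0]
ft_force: [1.2, 0.2, -0.9]
gripper_width: -0.0006
gripper_force: 0.0
```

{"name": "drive_tool", "arguments": {
  "plan": [
    [[-34,-20,0,0,0,0,0],[-34,-20,0,0,0,0,0],[-34,-20,0,0,0,0,0],[0,0,0,0,0,0.116,0],[0,0,0,0,0,0.116,0],[0,0,0,0,0,0.116,0],[0,0,0,0,0,0.116,0],[0,0,0,0,0,0.116,0],[0,0,0,0,0,0.116,0],[0,0,0,0,0,0.116,0],[0,0,0,0,0,0.116,0],[0,0,0,0,0,0.116,0]]
  ]
}}

```text
time: 2.1
tcp_pos: [0.5779, 0.037, 0.227]
ee_rot: [-0.001, 0.674, 0.738, -0.0]
ft_force: [0.2, -0.9, -0.0]
gripper_width: 0.0003
gripper_force: 0.0
```

```bash
cat >> h.py <<'E'
def tool():
    s=env.get_state(); T=np.eye(4); w,x,y,z=s["ee_rot"]; T[:3,:3]=R.from_quat([x,y,z,w]).as_matrix(); T[:3,3]=s["tcp_pos"]; return s,T
def wrist(name):
    p=env.camera_params("wrist"); s,T=tool(); im=env.capture("wrist"); cv2.imwrite("pics/"+name,im)
    V=np.linalg.inv(T@p["mount"]); np.save("V.npy",V); return im,p,V,s,T
E
python3 - <<'E'
from h import *
im,p,V,s,T=wrist("w1.png"); print(s["time"],s["tcp_pos"],T[:3,0],s["ft_force"],s["gripper_width"])
E
```

```text
2.1 [0.57787371 0.03695852 0.22698709] [-9.01533299e-02  9.95927851e-01  3.04497281e-04] [ 0.21383031 -0.90891473 -0.04815583] 0.00032239274943033193
```

View pics/w1.png

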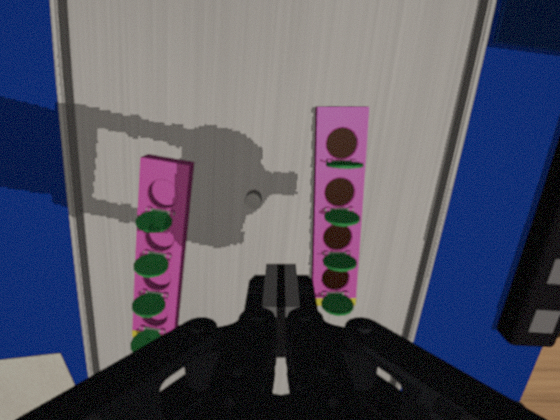

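The wrist view shows the filled rack's brown pots at (342,142), (340,191), (337,237) and (335,278). Its far corners are at (316,106) and (368,107).

Run:
```python
from h import *
p=env.camera_params("wrist");V=np.load("V.npy")
for q in [(342,142),(340,191),(337,237),(335,278)]: print(hit(q,p,V,.024))
for q in [(316,106),(368,107),(315,298),(356,298)]: print(hit(q,p,V,.026))
```

```text
[0.6345 0.0792 0.024 ]
[0.6397 0.029  0.024 ]
[ 0.6439 -0.0224  0.024 ]
[ 0.6488 -0.0723  0.024 ]
[0.6043 0.111  0.026 ]
[0.6543 0.1149 0.026 ]
[ 0.6291 -0.099   0.026 ]
[ 0.6762 -0.0948  0.026 ]
```

The pot pitch comes out at 50 mm, so the poses are consistent. Move to before the yellow end (rack y of about -133) and descend.

{"name": "drive_tool", "arguments": {
  "plan": [
    [[-35,12,0,0,0,0,0],[-35,12,0,0,0,0,0],[-34,12,0,0,0,0,0],[-34,12,0,0,0,0,0],[-34,12,0,0,0,0,0],[0,0,35,0,0,0,0],[0,0,35,0,0,0,0],[0,0,35,0,0,0,0],[0,0,30,0,0,0,0],[0,0,20,0,0,0,0],[0,0,0,0,0,0,0],[0,0,0,0,0,0,0]]
  ]
}}

```text
time: 3.15
tcp_pos: [0.6534, -0.1281, 0.0712]
ee_rot: [-0.002, 0.672, 0.741, -0.001]
ft_force: [-0.1, -0.6, 0.5]
gripper_width: 0.0001
gripper_force: 0.0
```

Run:
```python
from h import *
D=env.camera_params("side");im=env.capture("side");s,T=tool();print(s["time"],s["tcp_pos"],s["ft_force"])
tip=s["tcp_pos"]-[0,0,.022];q=proj(tip,D,D["view"]);print(q)
x0,y0=int(q[0])-60,int(q[1])-60
c=cv2.resize(im[y0:y0+100,x0-30:x0+100],None,fx=6,fy=6,interpolation=2);print(x0-30,y0)
cv2.imwrite("pics/s2.png",c)
```

```text
3.2 [ 0.65494935 -0.12871969  0.07349888] [ 0.29506536 -0.84728818  0.7534343 ]
[377.6 215. ]
287 155
```

View pics/s2.png

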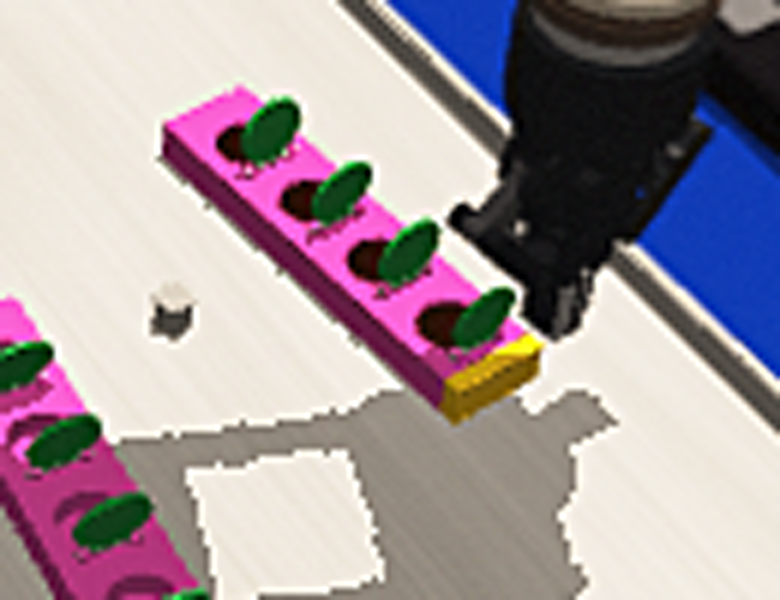

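The fingertips are just before the yellow end, in line with the row, and lid 1 still stands. Sweep lid 1 at mid height, then lower slowly onto it.

{"name": "drive_tool", "arguments": {
  "plan": [
    [[0,0,8,0,0,0,0],[12,0,0,0,0,0,0],[12,0,0,0,0,0,0],[10,0,0,0,0,0,0],[8,0,0,0,0,0,0],[8,0,0,0,0,0,0],[6,0,2,0,0,0,0],[2,0,3,0,0,0,0],[0,0,2,0,0,0,0],[0,0,0,0,0,0,0],[0,0,0,0,0,0,0]]
  ]
}}

```text
time: 4.12
tcp_pos: [0.6487, -0.0712, 0.0572]
ee_rot: [-0.0, 0.673, 0.74, -0.0]
ft_force: [0.7, -0.6, 0.5]
gripper_width: -0.0001
gripper_force: 0.0
```

Run:
```python
from h import *
D=env.camera_params("side")
z=[];F=[]
a=env.capture("side")
b=env.capture("wrist")
for i in range(3): s=env.get_state();z.append(s["tcp_pos"]);F.append(s["ft_force"]);env.capture("wrist")
print(s["time"],np.round(z,4),np.round(F,2))
c=cv2.resize(a[155:235,310:400],None,fx=6,fy=6,interpolation=2)
d=cv2.resize(b[190:340,200:370],(400,353),interpolation=2)
o=np.zeros((480,780,3),np.uint8);o[:,:540]=c;o=np.zeros((480,800,3),np.uint8);o[:,:400]=c[:,70:470];o[:353,400:]=d
cv2.imwrite("pics/m1.png",o)
```

```text
4.3167 [[ 0.649  -0.0714  0.0576]
 [ 0.649  -0.0714  0.0577]
 [ 0.6491 -0.0713  0.0577]] [[-0.16  1.11  0.35]
 [-0.04  0.18  0.01]
 [ 0.63 -0.34 -0.02]]
```

View pics/m1.png

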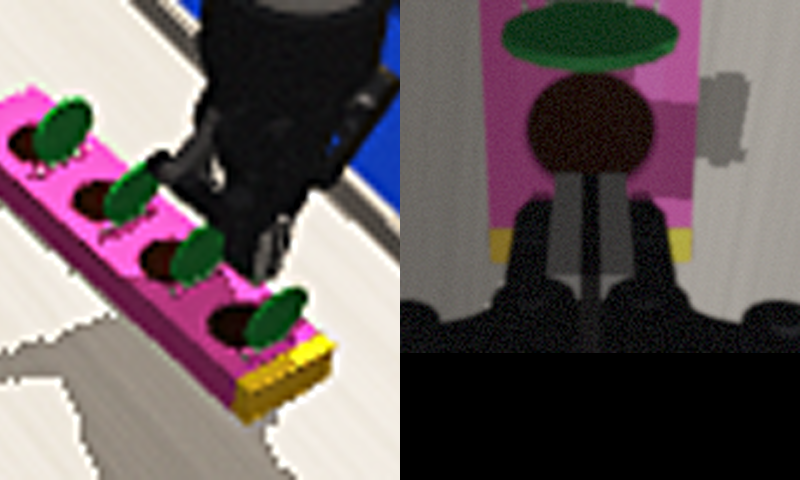

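The picture shows lid 1 still standing, so the fingertips seem to be higher than assumed. I'll check the tip by projection in both views.

Run:
```python
from h import *
p=env.camera_params("wrist");D=env.camera_params("side");s,T=tool();print(np.linalg.inv(D["view"])[:3,3], s["tcp_pos"])
V=np.linalg.inv(p["mount"])
for z in(-.01,0,.01,.022,.03): 
  w=T[:3,:3]@[0,0,z]+T[:3,3]
  print(z,"wrist lead/trail",proj([.011,0,z],p,V),proj([-.011,0,z],p,V),"side",proj(w,D,D["view"]),[proj(T[:3,:3]@[a,b,z]+T[:3,3],D,D["view"]).tolist() for a in(-.011,.011) for b in (-.014,.014)])
u=np.array([-.092,.9957]);C=np.array([.641,.0035])
for y,h in((-93,.028),(-95,.065),(-93,.04)): print(y,h,proj([*(C+u*y/1000),h],D,D["view"]))
```

```text
[ 0.07729909 -0.7063824   0.90018691] [ 0.64902734 -0.07120663  0.05774963]
-0.01 wrist lead/trail [281.9 262.2] [281.8 305.6] side [363.5 197.9] [[362.2, 202.5], [370.2, 198.2], [356.7, 197.7], [364.7, 193.5]]
0 wrist lead/trail [281.9 252.4] [281.8 293.8] side [363.  200.6] [[361.8, 205.1], [369.7, 200.8], [356.4, 200.3], [364.3, 196.1]]
0.01 wrist lead/trail [281.8 243.8] [281.7 283.4] side [362.6 203.2] [[361.4, 207.7], [369.3, 203.4], [356.0, 202.9], [363.8, 198.7]]
0.022 wrist lead/trail [281.7 234.6] [281.7 272.1] side [362.1 206.2] [[360.9, 210.8], [368.7, 206.5], [355.5, 206.0], [363.3, 201.8]]
0.03 wrist lead/trail [281.7 229. ] [281.6 265.4] side [361.8 208.3] [[360.6, 212.8], [368.4, 208.5], [355.2, 208.0], [363.0, 203.8]]
-93 0.028 [365.8 212.3]
-95 0.065 [368.  203.2]
-93 0.04 [366.4 209.2]
```

Both views put the tips about 30 mm higher than the stated 22 mm ahead of the TCP, so the finger passed over lid 1 without touching it. I'll go back up behind the yellow end and find the true tip height by a light touch on the bare sheet.

{"name": "drive_tool", "arguments": {
  "plan": [
    [[0,0,-30,0,0,0,0],[-24,0,0,0,0,0,0],[-24,0,0,0,0,0,0],[-20,0,0,0,0,0,0],[0,0,20,0,0,0,0],[0,0,15,0,0,0,0],[0,0,8,0,0,0,0],[0,0,0,0,0,0,0],[0,0,0,0,0,0,0]]
  ]
}}

```text
time: 5.12
tcp_pos: [0.6547, -0.1375, 0.0436]
ee_rot: [-0.001, 0.672, 0.741, -0.0]
ft_force: [-0.2, 1.0, 1.0]
gripper_width: 0.0001
gripper_force: 0.0
```

Run:
```python
from h import *
D=env.camera_params("side")
a=env.capture("side");b=env.capture("wrist");s,T=tool()
print(s["time"],s["tcp_pos"],s["ft_force"],proj(T[:3,:3]@[0,0,.022]+T[:3,3],D,D["view"]))
c=cv2.resize(a[150:240,310:400],None,fx=5,fy=5,interpolation=2)[:,:400]
d=cv2.resize(b[150:420,180:380],(333,450),interpolation=2)
cv2.imwrite("pics/m2.png",np.hstack([c,d]))
```

```text
5.2167 [ 0.65602025 -0.1381057   0.04540665] [ 0.27938031 -0.3333512   0.67897205] [378.6 224.3]
```

View pics/m2.png

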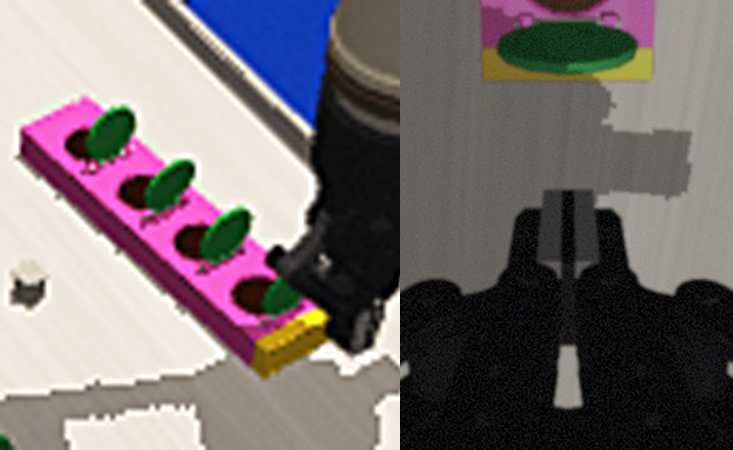

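The finger is clear behind the yellow band. Probe the sheet downward in small steps.

{"name": "drive_tool", "arguments": {
  "plan": [
    [[0,0,6,0,0,0,0],[0,0,6,0,0,0,0],[0,0,2,0,0,0,0],[0,0,0,0,0,0,0]]
  ]
}}

```text
time: 5.55
tcp_pos: [0.6547, -0.1382, 0.0295]
ee_rot: [-0.001, 0.672, 0.74, -0.0]
ft_force: [-0.3, 0.7, -1.1]
gripper_width: 0.0003
gripper_force: 0.0
```

{"name": "drive_tool", "arguments": {
  "plan": [
    [[0,0,2,0,0,0,0],[0,0,1,0,0,0,0],[0,0,0,0,0,0,0],[0,0,0,0,0,0,0]]
  ]
}}

```text
time: 5.88
tcp_pos: [0.6555, -0.1386, 0.0277]
ee_rot: [0.0, 0.672, 0.74, 0.0]
ft_force: [0.7, 0.4, 0.8]
gripper_width: -0.0003
gripper_force: 0.0
```

{"name": "drive_tool", "arguments": {
  "plan": [
    [[0,0,1,0,0,0,0],[0,0,1,0,0,0,0],[0,0,0,0,0,0,0],[0,0,0,0,0,0,0]]
  ]
}}

```text
time: 6.22
tcp_pos: [0.6553, -0.1385, 0.0255]
ee_rot: [-0.0, 0.672, 0.74, -0.0]
ft_force: [0.9, -0.5, 0.0]
gripper_width: -0.0001
gripper_force: 0.0
```

{"name": "drive_tool", "arguments": {
  "plan": [
    [[0,0,1,0,0,0,0],[0,0,1,0,0,0,0],[0,0,1,0,0,0,0],[0,0,0,0,0,0,0]]
  ]
}}

```text
time: 6.55
tcp_pos: [0.6552, -0.1385, 0.0222]
ee_rot: [-0.0, 0.672, 0.74, -0.0]
ft_force: [-0.4, 0.3, 0.4]
gripper_width: 0.0
gripper_force: 0.0
```

No contact even where the stated tip would be under the sheet, so the tips really are higher. I'll back off another 30 mm so the gripper body clears lid 1, then go on down.

{"name": "drive_tool", "arguments": {
  "plan": [
    [[-30,0,0,0,0,0,0],[0,0,3,0,0,0,0],[0,0,3,0,0,0,0],[0,0,3,0,0,0,0],[0,0,0,0,0,0,0],[0,0,0,0,0,0,0]]
  ]
}}

```text
time: 7.05
tcp_pos: [0.6578, -0.1675, 0.013]
ee_rot: [-0.001, 0.672, 0.74, -0.0]
ft_force: [0.3, 0.1, -0.2]
gripper_width: 0.0001
gripper_force: 0.0
```

{"name": "drive_tool", "arguments": {
  "plan": [
    [[0,0,1,0,0,0,0],[0,0,1,0,0,0,0],[0,0,1,0,0,0,0],[0,0,0,0,0,0,0],[0,0,0,0,0,0,0]]
  ]
}}

```text
time: 7.47
tcp_pos: [0.6583, -0.1683, 0.0106]
ee_rot: [-0.0, 0.672, 0.74, -0.0]
ft_force: [0.5, -0.1, 0.1]
gripper_width: 0.0002
gripper_force: 0.0
```

{"name": "drive_tool", "arguments": {
  "plan": [
    [[0,0,1,0,0,0,0],[0,0,1,0,0,0,0],[0,0,1,0,0,0,0],[0,0,0,0,0,0,0],[0,0,0,0,0,0,0]]
  ]
}}

```text
time: 7.88
tcp_pos: [0.6582, -0.1684, 0.0075]
ee_rot: [-0.0, 0.672, 0.74, -0.0]
ft_force: [-0.0, -0.6, 0.4]
gripper_width: 0.0
gripper_force: 0.0
```

{"name": "drive_tool", "arguments": {
  "plan": [
    [[0,0,1,0,0,0,0],[0,0,1,0,0,0,0],[0,0,0,0,0,0,0],[0,0,0,0,0,0,0]]
  ]
}}

```text
time: 8.22
tcp_pos: [0.6582, -0.1683, 0.0055]
ee_rot: [-0.0, 0.672, 0.74, -0.0]
ft_force: [-0.1, 0.2, -0.1]
gripper_width: 0.0001
gripper_force: 0.0
```

{"name": "drive_tool", "arguments": {
  "plan": [
    [[0,0,1,0,0,0,0],[0,0,1,0,0,0,0],[0,0,0,0,0,0,0],[0,0,0,0,0,0,0]]
  ]
}}

```text
time: 8.55
tcp_pos: [0.6582, -0.1684, 0.0035]
ee_rot: [-0.0, 0.672, 0.74, -0.0]
ft_force: [0.3, -0.6, -0.4]
gripper_width: 0.0003
gripper_force: 0.0
```

{"name": "drive_tool", "arguments": {
  "plan": [
    [[0,0,1,0,0,0,0],[0,0,1,0,0,0,0],[0,0,1,0,0,0,0],[0,0,0,0,0,0,0]]
  ]
}}

```text
time: 8.88
tcp_pos: [0.6584, -0.1684, 0.0005]
ee_rot: [0.0, 0.672, 0.74, 0.0]
ft_force: [0.5, -0.7, -0.7]
gripper_width: 0.0001
gripper_force: 0.0
```

{"name": "drive_tool", "arguments": {
  "plan": [
    [[0,0,1,0,0,0,0],[0,0,1,0,0,0,0],[0,0,0,0,0,0,0],[0,0,0,0,0,0,0]]
  ]
}}

```text
time: 9.22
tcp_pos: [0.6585, -0.1685, 0.0004]
ee_rot: [-0.0, 0.672, 0.74, -0.0]
ft_force: [-4.9, 1.2, 10.9]
gripper_width: 0.0001
gripper_force: 5.1
```

{"name": "drive_tool", "arguments": {
  "plan": [
    [[0,0,1,0,0,0,0],[0,0,1,0,0,0,0],[0,0,0,0,0,0,0],[0,0,0,0,0,0,0]]
  ]
}}

```text
time: 9.55
tcp_pos: [0.6585, -0.1685, 0.0003]
ee_rot: [-0.0, 0.672, 0.74, -0.0]
ft_force: [-10.6, 3.3, 21.3]
gripper_width: 0.0001
gripper_force: 10.6
```

Contact is at TCP z = 0.0004 with about 5 N/mm stiffness, so the tips are 3.6 mm behind the TCP. The shut-lid height is then TCP z of about 0.026. Next: raise, sweep lid 1 and lower onto it.

{"name": "drive_tool", "arguments": {
  "plan": [
    [[0,0,-25,0,0,0,0],[0,0,-17,0,0,0,0],[25,0,0,0,0,0,0],[20,0,0,0,0,0,0],[12,0,0,0,0,0,0],[11,0,0,0,0,0,0],[11,0,0,0,0,0,0],[11,0,0,0,0,0,0],[8,0,3,0,0,0,0],[2,0,3,0,0,0,0],[0,0,3,0,0,0,0],[0,0,0,0,0,0,0]]
  ]
}}

```text
time: 10.55
tcp_pos: [0.6481, -0.069, 0.0284]
ee_rot: [-0.001, 0.672, 0.74, -0.0]
ft_force: [-0.6, -0.4, -1.5]
gripper_width: -0.0001
gripper_force: 0.0
```

{"name": "drive_tool", "arguments": {
  "plan": [
    [[0,0,1,0,0,0,0],[0,0,1,0,0,0,0],[0,0,0,0,0,0,0],[0,0,0,0,0,0,0]]
  ]
}}

```text
time: 10.88
tcp_pos: [0.6488, -0.0692, 0.0276]
ee_rot: [0.0, 0.673, 0.74, 0.0]
ft_force: [1.2, -0.3, -1.2]
gripper_width: -0.0
gripper_force: 0.0
```

{"name": "drive_tool", "arguments": {
  "plan": [
    [[0,0,1,0,0,0,0],[0,0,0.5,0,0,0,0],[0,0,0,0,0,0,0],[0,0,0,0,0,0,0]]
  ]
}}

```text
time: 11.22
tcp_pos: [0.6487, -0.0689, 0.0261]
ee_rot: [-0.0, 0.672, 0.74, 0.0]
ft_force: [-0.4, 0.6, 0.1]
gripper_width: 0.0003
gripper_force: 0.0
```

Run:
```python
from h import *
a=env.capture("side");b=env.capture("wrist");s,T=tool()
print(s["time"],s["tcp_pos"],s["ft_force"])
c=cv2.resize(a[150:240,310:400],None,fx=5,fy=5,interpolation=2)[:,:400]
d=cv2.resize(b[150:420,180:380],(333,450),interpolation=2)
cv2.imwrite("pics/m3.png",np.hstack([c,d]))
```

```text
11.3167 [ 0.64869026 -0.06885612  0.02610329] [ 0.3255113  -0.07283798  0.70698246]
```

View pics/m3.png

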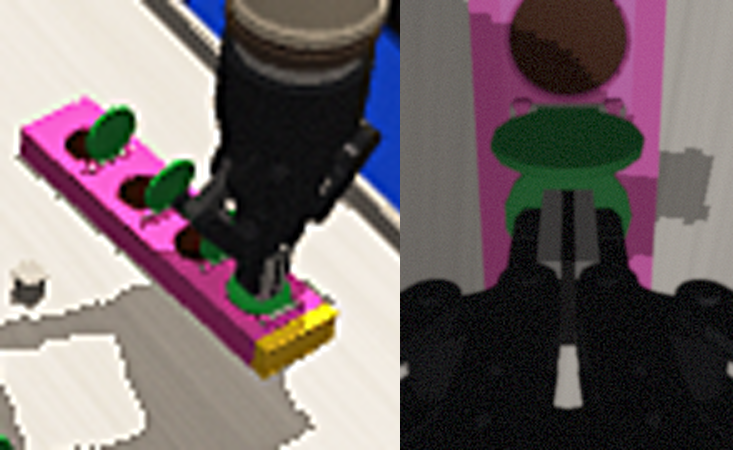

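The side and wrist views show lid 1 flat under the fingertips and lid 2 still standing, as planned. One light press, then on to lid 2 with the same motion.

{"name": "drive_tool", "arguments": {
  "plan": [
    [[0,0,1,0,0,0,0],[0,0,0,0,0,0,0],[0,0,0,0,0,0,0]]
  ]
}}

```text
time: 11.57
tcp_pos: [0.6489, -0.0689, 0.0258]
ee_rot: [0.0, 0.672, 0.74, 0.0]
ft_force: [-2.1, 0.5, 5.7]
gripper_width: -0.0003
gripper_force: 2.7
```

{"name": "drive_tool", "arguments": {
  "plan": [
    [[0,0,-8,0,0,0,0],[0,0,-7,0,0,0,0],[10,0,0,0,0,0,0],[10,0,0,0,0,0,0],[10,0,0,0,0,0,0],[10,0,0,0,0,0,0],[8,0,3,0,0,0,0],[2,0,3,0,0,0,0],[0,0,4,0,0,0,0],[0,0,2,0,0,0,0],[0,0,2,0,0,0,0],[0,0,0,0,0,0,0]]
  ]
}}

```text
time: 12.57
tcp_pos: [0.6439, -0.0195, 0.026]
ee_rot: [-0.0, 0.673, 0.74, -0.0]
ft_force: [0.8, 0.3, -0.3]
gripper_width: 0.0001
gripper_force: 0.0
```

{"name": "drive_tool", "arguments": {
  "plan": [
    [[0,0,1,0,0,0,0],[0,0,0,0,0,0,0],[0,0,0,0,0,0,0]]
  ]
}}

```text
time: 12.82
tcp_pos: [0.6442, -0.0196, 0.0258]
ee_rot: [0.0, 0.673, 0.74, 0.0]
ft_force: [-2.0, 0.2, 4.9]
gripper_width: -0.0002
gripper_force: 2.6
```

Lid 2 gave the same contact height and force (5 N) as lid 1. Lids 3 and 4 follow.

{"name": "drive_tool", "arguments": {
  "plan": [
    [[0,0,-8,0,0,0,0],[0,0,-7,0,0,0,0],[10,0,0,0,0,0,0],[10,0,0,0,0,0,0],[10,0,0,0,0,0,0],[10,0,0,0,0,0,0],[8,0,3,0,0,0,0],[2,0,3,0,0,0,0],[0,0,4,0,0,0,0],[0,0,2,0,0,0,0],[0,0,2,0,0,0,0],[0,0,0,0,0,0,0]]
  ]
}}

```text
time: 13.82
tcp_pos: [0.6391, 0.0303, 0.026]
ee_rot: [-0.0, 0.673, 0.74, -0.0]
ft_force: [0.2, 0.1, 0.9]
gripper_width: -0.0
gripper_force: 0.0
```

{"name": "drive_tool", "arguments": {
  "plan": [
    [[0,0,1,0,0,0,0],[0,0,0,0,0,0,0],[0,0,0,0,0,0,0]]
  ]
}}

```text
time: 14.07
tcp_pos: [0.6394, 0.0302, 0.0258]
ee_rot: [0.0, 0.673, 0.74, 0.0]
ft_force: [-2.2, 0.2, 5.9]
gripper_width: -0.0004
gripper_force: 2.6
```

{"name": "drive_tool", "arguments": {
  "plan": [
    [[0,0,-8,0,0,0,0],[0,0,-7,0,0,0,0],[10,0,0,0,0,0,0],[10,0,0,0,0,0,0],[10,0,0,0,0,0,0],[10,0,0,0,0,0,0],[8,0,3,0,0,0,0],[2,0,3,0,0,0,0],[0,0,4,0,0,0,0],[0,0,2,0,0,0,0],[0,0,2,0,0,0,0],[0,0,0,0,0,0,0]]
  ]
}}

```text
time: 15.07
tcp_pos: [0.6343, 0.0801, 0.026]
ee_rot: [-0.0, 0.673, 0.74, -0.0]
ft_force: [0.4, -0.8, -1.0]
gripper_width: -0.0001
gripper_force: 0.0
```

{"name": "drive_tool", "arguments": {
  "plan": [
    [[0,0,1,0,0,0,0],[0,0,0,0,0,0,0],[0,0,0,0,0,0,0]]
  ]
}}

```text
time: 15.32
tcp_pos: [0.6346, 0.08, 0.0258]
ee_rot: [0.0, 0.673, 0.74, -0.0]
ft_force: [-2.4, 0.5, 5.4]
gripper_width: -0.0004
gripper_force: 2.6
```

{"name": "drive_tool", "arguments": {
  "plan": [
    [[0,0,-10,0,0,0,0],[0,0,-25,0,0,0,0],[0,0,-35,0,0,0,0],[0,0,-35,0,0,0,0],[0,0,-35,0,0,0,0],[0,0,-20,0,0,0,0],[0,0,0,0,0,0,0]]
  ]
}}

```text
time: 15.9
tcp_pos: [0.6381, 0.08, 0.1927]
ee_rot: [0.005, 0.672, 0.74, 0.004]
ft_force: [0.6, -1.3, 0.6]
gripper_width: 0.0001
gripper_force: 0.0
```

Run:
```python
from h import *
a=env.capture("side");b=env.capture("wrist");s,T=tool()
print(s["time"],s["tcp_pos"],s["ft_force"])
c=cv2.resize(a[150:280,255:400],None,fx=2.7,fy=2.7,interpolation=2)
d=cv2.resize(b[:,100:480],(380,420))
h=max(c.shape[0],420);c=cv2.copyMakeBorder(c,0,h-c.shape[0],0,0,0)
cv2.imwrite("pics/f.png",np.hstack([c,d])[:, :800])
```

```text
16.0 [0.63497259 0.08013418 0.18642246] [-0.39239917 -0.31592535 -0.0731588 ]
```

View pics/f.png

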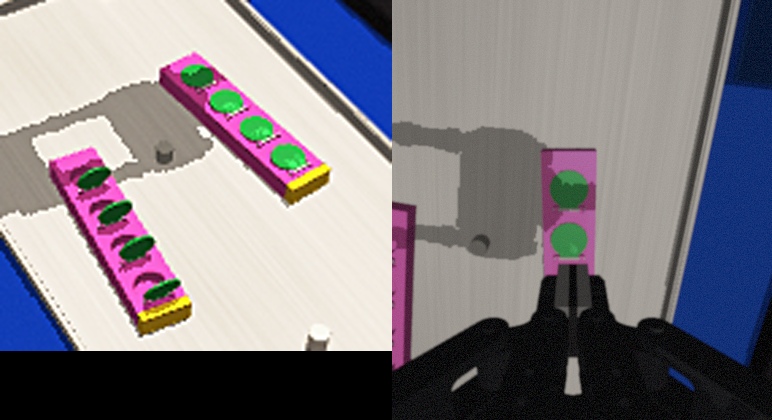

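All four lids on the filled rack look flat shut. The empty rack's lids still stand, the tin has not moved, and the arm is clear.

```bash
python3 -c "
from station import env
print(env.finish_job())"
```

```text
the job is handed in; nothing more can be done
None
```

I folded the four lids of the filled (far) rack shut in order from the yellow end with presses of about 5–6 N, the last picture showed the empty rack's lids still standing, and I handed the job in at about 16 s; no verdict came back.

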